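# Socket key off its hook to crack a gas-line plug

## Robot

A 6-joint arm with a two-finger parallel gripper is mounted at the origin on the work surface. World frame = base frame: x ahead of the robot, y to its left, z up, the work surface at z = 0. Lengths are in m, angles in rad, forces in N, time in s.
With the tool pointing down it reaches from about 0.3 to 0.775 m from the base axis. Payload 14.6 kg.
Tool frame: the origin (TCP) lies midway between the tips of the shut fingers; the grasp point (between the pads) lies 19 mm behind it (ctrl.tcp_to_grasp is the z of the grasp point in the tool frame, in m); z points along the fingers, y is the line along which they close (so a half turn about z gives the same grasp; the last joint's range is limited). The gripper opens to 94 mm and grips with 3 to 60 N. Pads are 16 mm wide; open, the fingers measure 119 mm over their backs; the gripper's body (75 mm by 177 mm) begins 78 mm behind the grasp point.
Start: joints at [-1.171, 0.3, 1.521, -0, 1.321, -0.067], TCP at [0.248, -0.491, 0.205] pointing down, gripper open.
Joint ranges: [-3.03, 3.03], [-0.79, 2.21], [0.23, 2.52], [-1.04, 4.18], [0, 3.07], [-2.55, 2.55]. Speed limits (rad/s): [2.22, 2.22, 2.57, 3.14, 3.14, 3.14].

## Interface

Orientations are given as [roll, pitch, yaw] about the fixed x, y, z axes, in that order (R = Rz(yaw) Ry(pitch) Rx(roll)).
In Python, from station import monitor, camera, ctrl gives the robot as it stands.
- The arm moves only by the tool apply_moves, never from a script. Its argument "plan" is one flat list of numbers, 4 for each row, row after row: the shift along the tool's x, y, z in mm, then the turn about the tool's z in rad. In form: [dx, dy, dz, spin, dx, dy, dz, spin, ...]. A call has 1 to 20 rows; each row shifts and turns the commanded pose from where the row before left it, along the tool's axes as they then stand; what a row does not reach is not made up. A row lasts 1/10 s, in which the tool goes at most 50 mm and 8.59 degrees, less where a joint would pass 70% of its speed; a pose out of reach is approached as far as the arm can. A call is refused whole if a number of a shift passes 50 or a number of a turn 0.15, either way. A call with a gripper value outside its range is refused whole. "hand" is the gripper command: -1 is shut, 1 is fully open, values between are in proportion, set as the call begins (left out, the last holds). The fingers move at their own pace and stop on an object; "squeeze" is the grip in N (left out, the last holds). Time passes only in rows, so rows that do not move let the fingers close. It gives the time, the measured TCP pose, the force, the opening and the grip force at its end, in the units of the state.
- monitor.get_obs(): the state, without advancing time (a new reading comes with each control period).
- camera(name): name is "side" or "top"; returns a dict with "image" (384x512x3 uint8, red, green, blue), "range_z" (384x512 float32, m along the optical axis (not along the pixel's ray), 0 where there is no reading), "mtx" (3x3 intrinsics, pixels), "distortion" ([k1, k2, p1, p2, k3] as OpenCV has them; the pictures are not rectified), "rvec" (rotation vector, rad) and "tvec" (3), from world to camera coordinates, as OpenCV has them. Camera axes: x right, y down, z forward; pixel columns grow to the right and rows downward; lengths in m; the calibration is good to about 2 mm. A picture is of the moment at which its call begins.
- ctrl.hand_in(): hands the job in; it is judged then, once.
The state is a dict: "time_s": time; "qpos": joint angles; "joint_vel": joint speeds; "tau": joint torques, N m; "ee_pos": TCP position; "eef_rot": TCP orientation; "force": force on the tool from outside, world axes, zero at the start; "moment": the same for the moment, N m; "grip_width": finger opening in m; "grip_force": force on a finger pad.
Only numpy, scipy, OpenCV 4.12 (cv2) and the standard library are available. Lean on these libraries where they do the work, as an engineer would, in place of code of your own. Each camera call takes 0.05 s, during which the arm holds its last target. There are 200 camera calls.

## Task

Lift the socket key up and off its forked hook under the gas pipe without bumping the pipe stand, seat it fully down on the square plug of the manifold block, and loosen the plug by about sixty degrees. The plug may have a right-hand or a left-hand thread, so feel which way it gives; leave the key standing upright on the loosened plug, let go, and do not disturb the glass beaker, wash bottle or screwdriver.

Things in the scene. Friction and masses are not known exactly. Their poses are not given: they have to be found in the camera images.
- key: Plain steel socket key, 155 mm tall, about 0.35 kg, loose, hanging upright by its collar in the fork hook. Origin: centre of the socket's lower rim; z up the shaft. Square socket 35 mm outside (to z 39 mm), 25 x 25 mm inside, 33 mm deep, open downward, sides along the key's x and y; shaft 16 mm thick; round collar 44 mm across, z 85 to 91 mm; flat handle plate above it.
- key_grip (a point): Where to pinch the key: on its axis at z = 130 mm, in the handle plate (z 91 to 155 mm, 56 mm wide along the key's x, 10 mm thick along its y; pinch across y). At the start the plate lies along the stand's x to within 0.3 rad.
- stand: Fixed gas-pipe stand, turned up to 0.2 rad. Origin on the bench below the middle of the hook; x away from the robot, y left. Base plate 8 mm thick (x 30 to 105, y -140 to 140 mm); two uprights 24 to 40 mm thick at x = 85, y = -120 and 120 mm, bent forward at the top (z = 340 mm) to carry the cross pipe; a gauge tops the left one (to z = 426 mm).
- hook (a point): Middle of the fork hook, on top of its prongs, 150 mm above the bench. Two flat prongs 24 mm apart run along the stand's x from a thin post at x = 78 mm to x = -38 mm, open to -x, with upturned lips 12 mm high from x = -38 to -30 mm. The key's collar rests on the prongs: lift it 15 to 30 mm, then draw it out to -x.
- pipe (a point): On the axis of the horizontal pipe, 30 mm thick, that runs along the stand's y (138 mm to either side) straight above the hook, 340 mm above the bench (underside 325 mm). It leaves no room to come down on the key vertically: tilt the tool about 35 to 45 degrees and come in from the stand's -x side.
- manifold: Fixed aluminium manifold block 84 x 84 x 56 mm, turned up to 0.5 rad, with two pipe stubs along its y (out to 92 mm from the centre). Origin on the bench below the brass plug, which turns about the vertical axis through it. With the key fully seated the key's origin is 60 mm above this one.
- plug_top (a point): Tip of the plug, on its axis, 90 mm above the bench; turns with it. Round flange 56 mm across, top at 60 mm; on it a square 22 x 22 mm up to 78 mm, sides along this point's x and y; on that a tapered nose, 21 to 12 mm across. The socket fits in any of four quarter turns, with 1.5 mm play a side and about 0.15 rad of turning play; seated, its rim rests on the flange.
- plug (a joint): Turn of the plug in rad, 0 at the start, positive counter-clockwise from above. Which way loosens changes from start to start and cannot be seen: the tight way it stops hard after about 0.06 rad; the loose way it turns against about 0.15 N m of friction, to 1.35 rad at most, and stays where it is left.
- beaker: Glass beaker, 72 mm across, 90 mm tall, loose, a bystander; origin at the centre of its underside.
- wash_bottle: White plastic bottle, 64 mm across, 160 mm tall, loose, a bystander; origin at the centre of its underside.
- screwdriver: Screwdriver with a black handle, 170 mm long, lying loose on the bench, a bystander; origin under its middle.
Mind the look-alikes: they are no part of the job. What is shaped like the key but black, pink or purple is not meant.

How it is judged:
By the outcome, as a careful person would: the job done as asked, in the order asked, and still so for the second after the job is handed in, with the robot touching nothing.
It also fails if it takes over 72 s, if anything falls off the work surface, if the arm or the gripper's body presses on something with over 40 N, if the wrist force passes 120 N, or if a joint passes its speed limit or range.

## Working session

There is one attempt and no reset: what is moved stays moved. The work goes in short steps, Python scripts to look and compute and a tool call to move; the robot and the scene stay as the last step left them, time stands still between calls to the robot, and variables do not carry over. Pictures are saved under pics/ and viewed, at most 10 in all, crops included, and the job is handed in when it is done.

Besides the shell and the picture viewer there is one more tool, called after "Request:" by a JSON object that holds its "op" and its "data". apply_moves: Moves the arm, as the interface text tells. Its arguments: {"type":"object","properties":{"plan":{"type":"array","items":{"type":"number"}},"hand":{"type":"number"},"squeeze":{"type":"number"}},"required":["plan"]}

```bash
mkdir -p pics; ls
python3 - <<'E'
from station import monitor,camera,ctrl
import cv2,numpy as np
o=monitor.get_obs(); print({k:np.round(v,3).tolist() for k,v in o.items()}, ctrl.tcp_to_grasp)
ims=[]
for n in("side","top"):
    c=camera(n); np.savez(f"{n}0.npz",**c); cv2.imwrite(f"pics/{n}0.png",c["image"][:,:,::-1])
    print(n,c["mtx"].tolist(),c["distortion"],c["rvec"],c["tvec"])
E
```

```text
pics
{'time_s': 0.0, 'qpos': [-1.171, 0.3, 1.522, 0.0, 1.321, -0.067], 'joint_vel': [-0.0, 0.0, -0.001, 0.001, 0.0, 0.001], 'tau': [-0.004, -53.181, -35.274, 0.071, 0.024, -0.0], 'ee_pos': [0.247, -0.491, 0.205], 'eef_rot': [-3.14, -0.0, 0.467], 'force': [-0.759, -0.172, -0.225], 'moment': [-0.031, 0.018, -0.029], 'grip_force': 0.0, 'grip_width': 0.094} -0.0188
side [[420.17653724299925, 0.0, 246.77740005427052], [0.0, 420.17653724299925, 189.10626223532384], [0.0, 0.0, 1.0]] [-0.0744503  0.         0.         0.         0.       ] [ 0.27429148 -2.69530284  1.36156529] [0.58410531 0.21982566 1.1398762 ]
top [[413.7412515514069, 0.0, 258.0412555546049], [0.0, 413.7412515514069, 195.72436892275746], [0.0, 0.0, 1.0]] [-0.08546478  0.          0.          0.          0.        ] [ 2.03653677 -2.194476    0.2210174 ] [0.06525505 0.5927518  1.16535836]
```

View pics/side0.png

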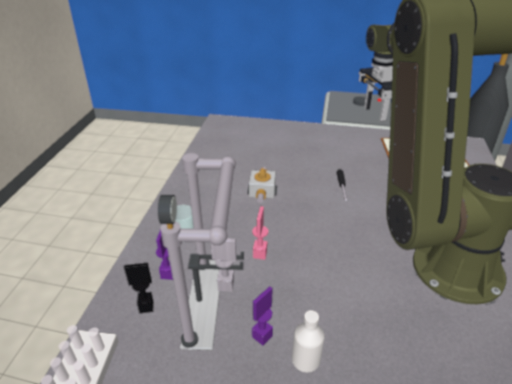

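View pics/top0.png

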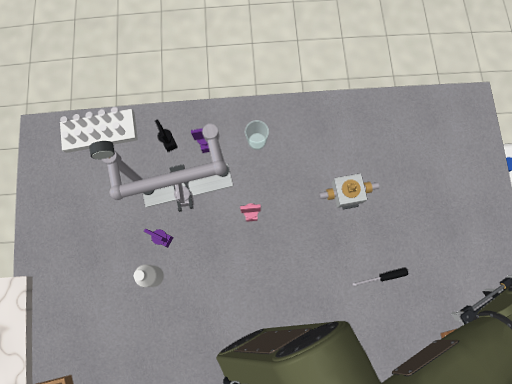

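Side view: the steel key hangs in the hook at about (228,265). The look-alikes are pink (260,235), purple (262,315) and (165,258), and black (140,287). In the top view the key is at (183,195), the stand pipe runs from (117,192) to (221,169), the manifold is at (350,190), the beaker at (257,135), the bottle at (145,275) and the screwdriver at (382,277). I choose the grey steel key on the fork.

```bash
cat > h.py <<'E'
import numpy as np,cv2
def cloud(c):
    h,w=c["range_z"].shape
    u,v=np.meshgrid(np.arange(w),np.arange(h))
    p=cv2.undistortPoints(np.stack([u,v],-1).reshape(-1,1,2).astype(np.float64),c["mtx"],c["distortion"]).reshape(h,w,2)
    z=c["range_z"].astype(float)
    P=np.stack([p[...,0]*z,p[...,1]*z,z],-1)
    R=cv2.Rodrigues(c["rvec"])[0]
    W=(P-c["tvec"].reshape(3))@R
    W[z<=0]=np.nan
    return W
def px(c,pts):
    return cv2.projectPoints(np.array(pts,float).reshape(-1,1,3),c["rvec"],c["tvec"],c["mtx"],c["distortion"])[0].reshape(-1,2)
E
python3 - <<'E'
from h import *
np.set_printoptions(precision=4,suppress=True)
C={n:dict(np.load(n+"0.npz")) for n in("side","top")}
W={n:cloud(C[n]) for n in C}
T,S=W["top"],W["side"]
for u,v in[(183,195),(350,190),(117,192),(221,169),(257,135),(145,275),(382,277),(251,212),(159,238)]: print("top",(u,v),T[v,u])
for u,v in[(228,265),(225,283),(262,185),(226,250)]: print("side",(u,v),S[v,u])
# pipe points
for n in W:
    w=W[n]; m=(w[...,2]>.30)&(w[...,2]<.37)&(w[...,0]>.35)
    p=w[m]; p=p[(p[:,1]>.05)&(p[:,1]<.6)] 
    print(n,len(p),p.min(0),p.max(0))
w=T.reshape(-1,3); m=(w[:,2]>.332)&(w[:,2]<.37)&(w[:,0]>.35); p=w[m]
k=p[:,2]>.345;print("pipe top fit",np.polyfit(p[k,1],p[k,0],1),p[k].min(0),p[k].max(0))
# manifold top
c=T[190,350]
m=(np.abs(w[:,:2]-c[:2]).max(1)<.08)
for lo,hi in((.045,.0585),(.059,.068),(.07,.1)):
    q=w[m&(w[:,2]>lo)&(w[:,2]<hi)]
    print(lo,len(q),np.median(q,0) if len(q) else 0, cv2.minAreaRect((q[:,:2]*1000).astype(np.float32)) if len(q) else 0)
# crops
def crop(n,x0,y0,x1,y1,s): return cv2.resize(C[n]["image"][y0:y1,x0:x1,::-1],None,fx=s,fy=s,interpolation=cv2.INTER_CUBIC)
a=crop("top",320,160,384,220,6);b=crop("side",190,220,254,300,6);cc=crop("top",150,150,214,220,5)
cv=np.zeros((480,800,3),np.uint8)
A=[cv2.resize(x,(266,int(266*x.shape[0]/x.shape[1]))) for x in(a,b,cc)]
for i,x in enumerate(A): cv[:x.shape[0],i*266:i*266+266]=x
cv2.imwrite("pics/crop1.png",cv)
E
```

```text
top (183, 195) [0.5919 0.2253 0.1644]
top (350, 190) [ 0.5892 -0.2496  0.0781]
top (117, 192) [0.5668 0.341  0.3598]
top (221, 169) [0.6041 0.1041 0.3527]
top (257, 135) [0.8057 0.0087 0.0045]
top (145, 275) [0.3851 0.3385 0.1497]
top (382, 277) [ 0.3308 -0.3266  0.0276]
top (251, 212) [0.5436 0.0449 0.0917]
top (159, 238) [0.4807 0.2963 0.1553]
side (228, 265) [0.5855 0.2484 0.1563]
side (225, 283) [0.595  0.2506 0.0952]
side (262, 185) [ 0.5907 -0.2113  0.0554]
side (226, 250) [0.5918 0.2356 0.1904]
side 2796 [0.5546 0.106  0.3001] [0.7143 0.3813 0.3694]
top 2403 [0.554  0.0926 0.3018] [0.7148 0.3752 0.3636]
pipe top fit [-0.2005  0.6562] [0.5554 0.0926 0.345 ] [0.7148 0.3752 0.3636]
0.045 504 [ 0.5939 -0.25    0.0554] ((598.9275512695312, -256.8132629394531), (84.80916595458984, 136.39752197265625), 6.388391971588135)
0.059 224 [ 0.5972 -0.2576  0.0609] ((599.2774658203125, -256.5350036621094), (78.73136138916016, 80.73633575439453), 8.93825912475586)
0.07 61 [ 0.5964 -0.2535  0.0827] ((598.4650268554688, -256.0248718261719), (21.36659812927246, 21.81122589111328), 6.061387538909912)
```

View pics/crop1.png

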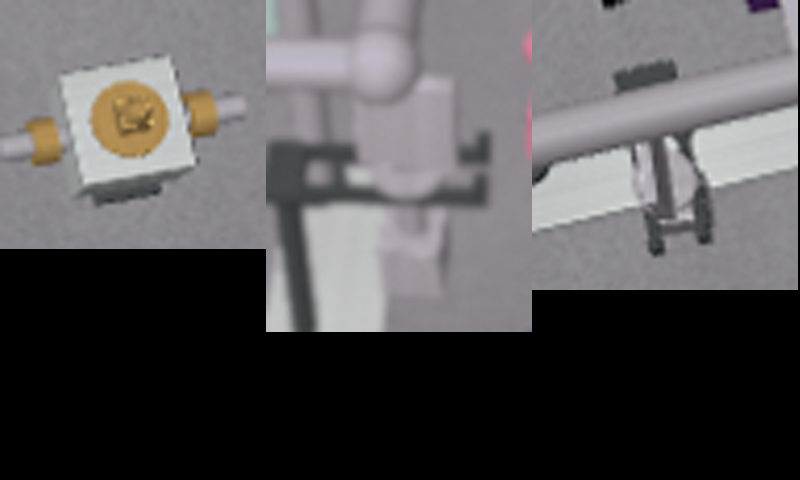

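The crops confirm the grey key on the dark fork, with its plate and collar between the prongs. The brass plug sits on the manifold block. Next I refine the key and plate yaw, the stand frame and the plug square.

Run:
```python
from h import *
np.set_printoptions(precision=4,suppress=True)
C={n:dict(np.load(n+"0.npz")) for n in("side","top")}
W={n:cloud(C[n]) for n in C}
def near(n,c,r,lo,hi,f=None):
    w=W[n]; m=(np.hypot(w[...,0]-c[0],w[...,1]-c[1])<r)&(w[...,2]>lo)&(w[...,2]<hi)
    if f is not None: m&=f(C[n]["image"].astype(int))
    return w[m]
def line(p):
    v=cv2.fitLine(p[:,:2].astype(np.float32),cv2.DIST_HUBER,0,.001,.001).ravel(); return np.degrees(np.arctan2(v[1],v[0])),v[2:]
# pipe
p=near("top",(.61,.23),.1,.35,.36); print("pipe top",line(p),len(p))
p=near("side",(.61,.23),.1,.33,.36); print("pipe side",line(p),len(p))
dark=lambda i:i.max(-1)<95
grey=lambda i:i.min(-1)>105
for n in W:
    p=near(n,(.60,.235),.07,.142,.166,dark); print("prong",n,len(p),np.median(p,0) if len(p) else 0,p.min(0),p.max(0))
    q=p[p[:,2]<.155]
    print(line(q), cv2.minAreaRect((q[:,:2]*1000).astype(np.float32)))
    for lo,hi in((.17,.222),(.066,.10),(.154,.16)):
        p=near(n,(.60,.235),.045,lo,hi,grey)
        if len(p)>5: print("key",n,lo,len(p),p.mean(0),line(p),cv2.minAreaRect((p[:,:2]*1000).astype(np.float32)))
# project hypothesised axis pts to compare
brass=lambda i:(i[...,0]-i[...,2])>50
for n in W:
    for lo,hi in((.057,.064),(.066,.077),(.077,.095)):
        p=near(n,(.599,-.256),.04,lo,hi,brass)
        if len(p)>5:print("plug",n,lo,len(p),p.mean(0),cv2.minAreaRect((p[:,:2]*1000).astype(np.float32)))
for n,c in (("beaker",(.80,.0)),("bottle",(.385,.338)),("sd",(.33,-.33)),("pink",(.54,.045)),("purp",(.48,.296))):
    p=near("top",c,.09,.012,.25); print(n,p.min(0),p.max(0))
# plug closeup
i=C["top"]["image"][172:208,328:372,::-1]; j=C["side"]["image"][158:202,240:286,::-1]
cv2.imwrite("pics/plug.png",np.hstack([cv2.resize(i,(396,324),interpolation=cv2.INTER_CUBIC),cv2.resize(j,(339,324),interpolation=cv2.INTER_CUBIC)]))
```

```text
pipe top (np.float32(-80.37469), array([0.5919, 0.226 ], dtype=float32)) 815
pipe side (np.float32(-80.38215), array([0.5904, 0.2357], dtype=float32)) 834
prong side 258 [0.6404 0.2448 0.1511] [0.5538 0.2075 0.1425] [0.6695 0.2636 0.1638]
(np.float32(2.5280805), array([0.6263, 0.2468], dtype=float32)) ((612.5892944335938, 234.87515258789062), (114.09280395507812, 41.44302749633789), 9.662437438964844)
key side 0.17 352 [0.595  0.2368 0.1942] (np.float32(5.359607), array([0.599 , 0.2374], dtype=float32)) ((599.5582275390625, 234.8505859375), (56.142494201660156, 12.940872192382812), 7.603167533874512)
key side 0.066 154 [0.5963 0.2473 0.0832] (np.float32(8.079867), array([0.6018, 0.2503], dtype=float32)) ((590.0098876953125, 239.7026824951172), (51.13246536254883, 27.334388732910156), 52.65568542480469)
key side 0.154 102 [0.5984 0.2434 0.1574] (np.float32(5.6376247), array([0.5984, 0.2434], dtype=float32)) ((598.4095458984375, 244.37168884277344), (53.608848571777344, 18.93720054626465), 6.965757369995117)
prong top 104 [0.5758 0.2194 0.1513] [0.5518 0.202  0.143 ] [0.6694 0.2584 0.1
[... 1231 characters left out ...]
)
plug top 0.057 169 [ 0.5966 -0.256   0.0606] ((598.2216796875, -257.233642578125), (53.79011154174805, 53.54596710205078), 53.61176300048828)
plug top 0.066 14 [ 0.5939 -0.2505  0.0725] ((590.2503051757812, -255.4021759033203), (37.592506408691406, 15.80832290649414), 50.9046516418457)
plug top 0.077 50 [ 0.5975 -0.2554  0.0846] ((598.4790649414062, -256.15692138671875), (21.36659812927246, 21.54564094543457), 6.061387538909912)
beaker [ 0.7509 -0.0241  0.0122] [0.8229 0.0457 0.0942]
bottle [0.3552 0.3149 0.0129] [0.4716 0.3799 0.1649]
sd [ 0.3166 -0.4058  0.0122] [ 0.354  -0.2412  0.031 ]
pink [0.5286 0.0185 0.0124] [0.5711 0.0726 0.1597]
purp [0.3947 0.2878 0.0126] [0.5144 0.3568 0.1606]
```

View pics/plug.png

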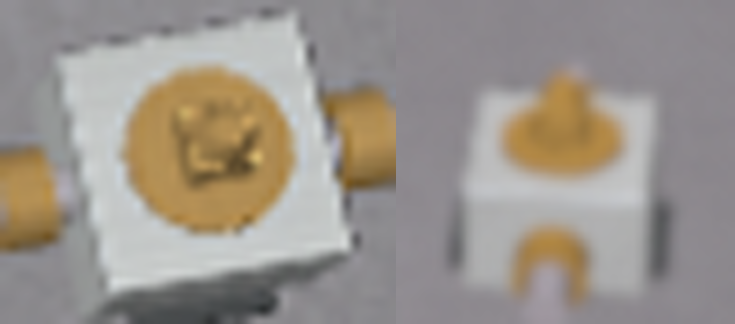

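Stand yaw is about 9.6°, the key is near (0.598, 0.233) with its plate at about 7°, and the plug is near (0.598, −0.255), roughly aligned with the block at about 9°. The moves only shift and spin about tool z. I'll rise, align the heading at azimuth 8.5°, then see how the arm behaves at the edge of its reach, where it may tilt.

Request:
{"op": "apply_moves", "data": {"plan": [0, 0, -50, 0, 0, 0, -50, 0, 0, 0, -50, 0, 0, 0, -50, 0, 0, 0, -50, 0.1, 0, 0, 0, 0.11, 0, 0, 0, 0.11, 29, -40, 0, 0, 29, -40, 0, 0, 29, -40, 0, 0, 29, -40, 0, 0, 29, -40, 0, 0, 29, -40, 0, 0, 29, -40, 0, 0, 29, -40, 0, 0, 29, -40, 0, 0, 29, -40, 0, 0, 29, -40, 0, 0, 29, -40, 0, 0, 29, -40, 0, 0], "hand": 1, "squeeze": 40}}

```text
time_s: 2.1
ee_pos: [0.5449, 0.0805, 0.4553]
eef_rot: [3.142, 0.0, 0.147]
force: [0.7, -0.7, 0.8]
grip_width: 0.0939
grip_force: 0.0
```

Request:
{"op": "apply_moves", "data": {"plan": [45, 0, 0, 0, 45, 0, 0, 0, 45, 0, 0, 0, 45, 0, 0, 0, 30, 0, 0, 0, 20, 0, 0, 0, 20, 0, 0, 0, 20, 0, 0, 0]}}

```text
time_s: 2.9
ee_pos: [0.7273, 0.1054, 0.4223]
eef_rot: [3.141, -0.045, 0.147]
force: [-0.1, -0.2, 0.3]
grip_width: 0.0942
grip_force: 0.0
```

Run:
```python
from station import monitor,ctrl
o=monitor.get_obs();print(o["qpos"].round(3) if hasattr(o["qpos"],"round") else o["qpos"],o["ee_pos"],o["eef_rot"])
```

```text
[9.300e-02 8.240e-01 2.350e-01 2.000e-03 2.037e+00 1.518e+00] [0.7272767  0.10540798 0.42232258] [ 3.14127691 -0.04545462  0.14679423]
```

Request:
{"op": "apply_moves", "data": {"plan": [30, 0, 0, 0, 30, 0, 0, 0, 30, 0, 0, 0, 30, 0, 0, 0, 30, 0, 0, 0, 30, 0, 0, 0]}}

```text
time_s: 3.5
ee_pos: [0.7863, 0.1144, 0.3629]
eef_rot: [3.141, -0.131, 0.147]
force: [0.9, -0.8, 0.3]
grip_width: 0.0943
grip_force: 0.0
```

Request:
{"op": "apply_moves", "data": {"plan": [30, 0, -30, 0, 30, 0, -30, 0, 30, 0, -30, 0, 30, 0, -30, 0]}}

```text
time_s: 3.9
ee_pos: [0.7702, 0.1124, 0.435]
eef_rot: [3.141, -0.223, 0.147]
force: [-0.1, -0.3, 0.7]
grip_width: 0.094
grip_force: 0.0
```

Run:
```python
from station import monitor,ctrl
o=monitor.get_obs();print(o["qpos"].round(3) if hasattr(o["qpos"],"round") else o["qpos"],o["ee_pos"],o["eef_rot"])
```

```text
[0.094 0.816 0.235 0.011 1.868 1.523] [0.77024929 0.11236506 0.43501543] [ 3.14085078 -0.22335262  0.14690044]
```

Request:
{"op": "apply_moves", "data": {"plan": [30, 0, -30, 0, 30, 0, -30, 0, 30, 0, -30, 0, 30, 0, -30, 0, 30, 0, -30, 0, 30, 0, -30, 0, 30, 0, -30, 0, 30, 0, -30, 0, 30, 0, -30, 0, 30, 0, -30, 0]}}

```text
time_s: 4.9
ee_pos: [0.709, 0.1039, 0.5953]
eef_rot: [3.141, -0.441, 0.147]
force: [0.3, 0.8, 0.7]
grip_width: 0.0939
grip_force: 0.0
```

Request:
{"op": "apply_moves", "data": {"plan": [35, 0, -10, 0, 35, 0, -10, 0, 35, 0, -10, 0, 35, 0, -10, 0, 35, 0, -10, 0, 35, 0, -10, 0]}}

```text
time_s: 5.5
ee_pos: [0.7376, 0.1083, 0.6123]
eef_rot: [3.14, -0.566, 0.147]
force: [0.4, -0.7, 1.0]
grip_width: 0.0941
grip_force: 0.0
```

Run:
```python
from station import monitor,ctrl
o=monitor.get_obs();print(o["qpos"].round(3) if hasattr(o["qpos"],"round") else o["qpos"],o["ee_pos"],o["eef_rot"])
```

```text
[0.085 0.601 0.236 0.033 1.74  1.524] [0.73758722 0.10834459 0.61233155] [ 3.14042933 -0.56602394  0.1471772 ]
```

Request:
{"op": "apply_moves", "data": {"plan": [35, 0, -10, 0, 35, 0, -10, 0, 35, 0, -10, 0, 35, 0, -10, 0, 35, 0, -10, 0, 35, 0, -10, 0, 35, 0, -10, 0]}}

```text
time_s: 6.2
ee_pos: [0.748, 0.1101, 0.6571]
eef_rot: [3.14, -0.716, 0.147]
force: [0.8, 0.5, -0.6]
grip_width: 0.094
grip_force: 0.0
```

```bash
cat >> h.py <<'E'
from scipy.spatial.transform import Rotation
def togo(target,frm=None,verbose=True):
    from station import monitor
    o=monitor.get_obs(); R=Rotation.from_euler("xyz",o["eef_rot"]).as_matrix()
    p=np.array(o["ee_pos"] if frm is None else frm)
    d=R.T@(np.array(target)-p)*1000
    if verbose: print("to",np.round(target,4),"tool mm",d.round(1),"len",np.linalg.norm(d).round(1))
    return d
E
python3 - <<'E'
from h import *
a=(.4715,.2145,.40);b=(.4715,.2145,.19)
togo(a);togo(b,a)
from station import monitor;print(np.round(monitor.get_obs()["qpos"],3))
E
```

```text
to [0.4715 0.2145 0.4   ] tool mm [-363.5 -143.9   24.4] len 391.7
to [0.4715 0.2145 0.19  ] tool mm [-137.8   -0.2  158.4] len 210.0
[0.083 0.566 0.236 0.041 1.625 1.525]
```

Request:
{"op": "apply_moves", "data": {"plan": [-36.4, -14.4, 2.4, 0, -36.4, -14.4, 2.4, 0, -36.4, -14.4, 2.4, 0, -36.4, -14.4, 2.4, 0, -36.4, -14.4, 2.4, 0, -36.4, -14.4, 2.4, 0, -36.4, -14.4, 2.4, 0, -36.4, -14.4, 2.4, 0, -36.4, -14.4, 2.4, 0, -36.4, -14.4, 2.4, 0], "hand": 0.1}}

```text
time_s: 7.2
ee_pos: [0.4988, 0.2059, 0.4276]
eef_rot: [-3.141, -0.716, 0.145]
force: [1.4, 0.2, -0.0]
grip_width: 0.0518
grip_force: 0.0
```

Run:
```python
from h import *
togo((.4715,.2145,.19))
from station import monitor;o=monitor.get_obs();print(np.round(o["qpos"],3),o["eef_rot"])
```

```text
to [0.4715 0.2145 0.19  ] tool mm [-175.4  -12.4  162.4] len 239.3
[ 0.409 -0.193  1.685 -0.21   0.961  1.893] [-3.14127719 -0.71562293  0.14547391]
```

Request:
{"op": "apply_moves", "data": {"plan": [-33, -2, 25, 0, -33, -2, 25, 0, -33, -2, 25, 0, -27, -2, 27, 0, -25, -2, 30, 0, -24, -2, 30, 0, 0, 0, 0, 0]}}

```text
time_s: 7.9
ee_pos: [0.4709, 0.2131, 0.187]
eef_rot: [3.139, -0.708, 0.148]
force: [-0.1, -0.2, 0.1]
grip_width: 0.0519
grip_force: 0.0
```

Run:
```python
from h import *
from station import monitor,camera
o=monitor.get_obs();print(np.round(o["qpos"],3),o["eef_rot"],o["ee_pos"])
T=[]
for n in("side","top"):
    c=camera(n); np.savez(n+"1.npz",**c); im=c["image"][:,:,::-1].copy()
    pts=[o["ee_pos"],(.598,.233,.195),(.598,.233,.22)]
    p=px(c,pts);print(n,p.round(1))
    i=im[150:330,150:390] if n=="side" else im[130:310,100:340]
    i=cv2.resize(i,(400*1,300),interpolation=cv2.INTER_CUBIC) 
    T.append(i)
cv2.imwrite("pics/pre.png",np.hstack(T))
```

```text
[ 0.46  -0.053  2.129 -0.505  0.432  2.277] [ 3.13891622 -0.70778974  0.14762229] [0.47086856 0.21313398 0.18698252]
side [[280.5 251.5]
 [223.5 247.4]
 [223.  239.3]]
top [[187.9 238.2]
 [178.  190.6]
 [176.1 188.5]]
```

View pics/pre.png

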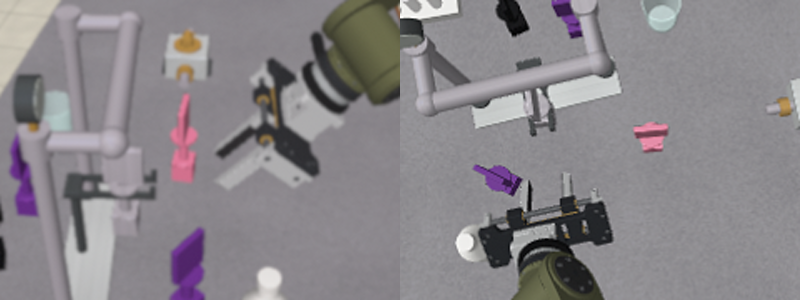

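Pre-grasp crop: the fingers are level with the key plate on the stand's −x side. The tips are at side (281,251) and top (188,237), matching the prediction within 1 px. Nothing was touched, so I go in.

Run:
```python
from h import *
togo((.610,.2355,.183))
```

```text
to [0.61   0.2355 0.183 ] tool mm [98.7 -1.5 98. ] len 139.1
```

Request:
{"op": "apply_moves", "data": {"plan": [20, 0, 20, 0, 20, 0, 20, 0, 20, -0.5, 19.5, 0, 14, -0.5, 14, 0, 12, -0.5, 12, 0, 12.5, 0, 12.5, 0, 0, 0, 0, 0]}}

```text
time_s: 8.7
ee_pos: [0.6114, 0.2356, 0.1844]
eef_rot: [-3.141, -0.718, 0.145]
force: [-0.1, -0.4, 0.7]
grip_width: 0.0519
grip_force: 0.0
```

Run:
```python
from h import *
from station import monitor,camera
togo((.610,.2355,.183))
o=monitor.get_obs();print(np.round(o["qpos"],3),o["eef_rot"],o["ee_pos"])
T=[]
for n in("side","top"):
    c=camera(n); np.savez(n+"2.npz",**c); im=c["image"][:,:,::-1].copy()
    i=im[190:310,170:330] if n=="side" else im[140:260,110:270]
    T.append(cv2.resize(i,(400*1,300),interpolation=cv2.INTER_CUBIC))
cv2.imwrite("pics/grasp.png",np.hstack(T))
```

```text
to [0.61   0.2355 0.183 ] tool mm [-2.  -0.2  0.1] len 2.0
[ 0.373  0.249  1.805 -0.381  0.41   2.096] [-3.14079061 -0.71764855  0.14457238] [0.61143961 0.23555588 0.18444486]
```

View pics/grasp.png

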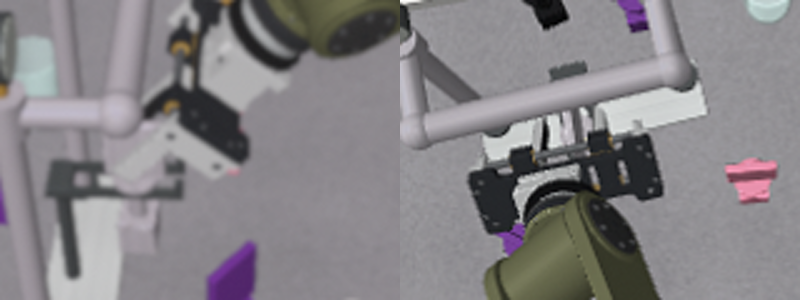

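The fingers straddle the plate in both views: the top view shows the plate at about (568,125) between the pads. Closing now.

Request:
{"op": "apply_moves", "data": {"plan": [0, 0, 0, 0, 0, 0, 0, 0, 0, 0, 0, 0, 0, 0, 0, 0, 0, 0, 0, 0, 0, 0, 0, 0, 0, 0, 0, 0, 0, 0, 0, 0], "hand": -1, "squeeze": 45}}

```text
time_s: 9.6
ee_pos: [0.6094, 0.2352, 0.1815]
eef_rot: [3.141, -0.714, 0.146]
force: [-0.8, -0.7, 1.2]
grip_width: 0.0099
grip_force: 45.0
```

Run:
```python
from h import *
p=(.6114,.2356,.1844);q=(.6114,.2356,.1844+.022);r=np.array(q)-.11*np.array([.986,.167,0])
togo(q,p);togo(r,q)
```

```text
to [0.6114 0.2356 0.2064] tool mm [ 14.4   0.  -16.6] len 22.0
to [0.5029 0.2172 0.2064] tool mm [-83.1   2.5 -72. ] len 110.0
```

Gripped, with a width of 9.9 mm. Lifting 22 mm.

Request:
{"op": "apply_moves", "data": {"plan": [3.6, 0, -4.2, 0, 3.6, 0, -4.2, 0, 3.6, 0, -4.2, 0, 3.6, 0, -4.2, 0, 0, 0, 0, 0]}}

```text
time_s: 10.1
ee_pos: [0.6096, 0.2354, 0.2048]
eef_rot: [-3.141, -0.715, 0.146]
force: [-1.3, 0.6, -3.6]
grip_width: 0.0096
grip_force: 45.0
```

Request:
{"op": "apply_moves", "data": {"plan": [-11, 0.3, -9.6, 0, -15, 0.4, -13, 0, -15, 0.4, -13, 0, -15, 0.4, -13, 0, -15, 0.4, -13, 0, -15, 0.4, -13, 0, 0, 0, 0, 0]}}

```text
time_s: 10.8
ee_pos: [0.4955, 0.2163, 0.2036]
eef_rot: [3.141, -0.714, 0.146]
force: [0.6, -0.2, -4.0]
grip_width: 0.0099
grip_force: 45.0
```

Run:
```python
from h import *
from station import monitor,camera
o=monitor.get_obs();print(np.round(o["qpos"],3),o["eef_rot"],o["ee_pos"])
T=[]
for n in("side","top"):
    c=camera(n); np.savez(n+"3.npz",**c); im=c["image"][:,:,::-1].copy()
    i=im[190:310,190:350] if n=="side" else im[140:260,110:270]
    T.append(cv2.resize(i,(400*1,300),interpolation=cv2.INTER_CUBIC))
cv2.imwrite("pics/out.png",np.hstack(T))
```

```text
[ 0.439 -0.026  2.061 -0.446  0.453  2.201] [ 3.14120003 -0.71380773  0.1463281 ] [0.49552742 0.21633899 0.20364258]
```

View pics/out.png

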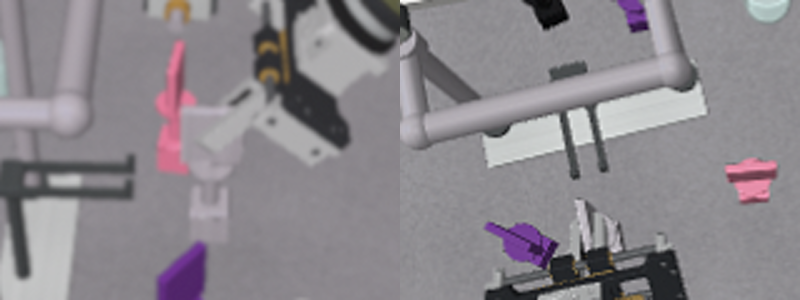

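The key is out and hanging upright in the pads, with its socket at about (210,215) in the side crop. The prongs are empty and the stand is untouched. Raising it and carrying it over to the plug.

Run:
```python
from h import *
p=(.4955,.2163,.2036);a=(.4955,.2163,.32);b=(.6095,-.253,.32);c=(.6095,-.253,.24)
togo(a,p);togo(b,a);togo(c,b)
```

```text
to [0.4955 0.2163 0.32  ] tool mm [ 76.3  -0.  -87.9] len 116.4
to [ 0.6095 -0.253   0.32  ] tool mm [ 33.7 480.9  29.2] len 482.9
to [ 0.6095 -0.253   0.24  ] tool mm [-52.4   0.   60.4] len 80.0
```

Request:
{"op": "apply_moves", "data": {"plan": [19, 0, -22, 0, 19, 0, -22, 0, 19, 0, -22, 0, 19, 0, -22, 0, 2.4, 34.4, 2.1, 0, 2.4, 34.4, 2.1, 0, 2.4, 34.4, 2.1, 0, 2.4, 34.4, 2.1, 0, 2.4, 34.4, 2.1, 0, 2.4, 34.4, 2.1, 0, 2.4, 34.4, 2.1, 0, 2.4, 34.4, 2.1, 0, 2.4, 34.4, 2.1, 0, 2.4, 34.4, 2.1, 0, 2.4, 34.4, 2.1, 0, 2.4, 34.4, 2.1, 0, 2.4, 34.4, 2.1, 0, 2.4, 34.4, 2.1, 0, 0, 0, 0, 0]}}

```text
time_s: 12.8
ee_pos: [0.6114, -0.2578, 0.3185]
eef_rot: [3.141, -0.713, 0.142]
force: [0.3, 1.1, -3.0]
grip_width: 0.0095
grip_force: 45.0
```

Run:
```python
from h import *
from station import monitor
o=monitor.get_obs();print(np.round(o["qpos"],3))
togo((.6095,-.253,.24))
```

```text
[-0.646  0.199  1.537  0.605  0.953  0.54 ]
to [ 0.6095 -0.253   0.24  ] tool mm [-52.3  -5.1  58.6] len 78.7
```

Request:
{"op": "apply_moves", "data": {"plan": [-13, -1.3, 14.6, 0, -13, -1.3, 14.6, 0, -13, -1.3, 14.6, 0, -13, -1.2, 14.6, 0, 0, 0, 0, 0]}}

```text
time_s: 13.3
ee_pos: [0.6085, -0.2481, 0.2386]
eef_rot: [-3.138, -0.711, 0.144]
force: [-0.7, 1.0, -2.8]
grip_width: 0.0097
grip_force: 45.0
```

```bash
cat > look.py <<'E'
from h import *
from station import monitor,camera
import sys
k=sys.argv[1]; np.set_printoptions(precision=4,suppress=True)
o=monitor.get_obs();print(o["ee_pos"],o["eef_rot"],o["force"])
T=[]
for n in("side","top"):
    c=camera(n); np.savez(f"{n}{k}.npz",**c); im=c["image"][:,:,::-1].copy()
    u,v=px(c,[.6,-.255,.13])[0].astype(int)
    T.append(cv2.resize(im[v-45:v+45,u-60:u+60],(400,300),interpolation=cv2.INTER_CUBIC)); print(n,"crop org",u-60,v-45,"x3.33")
    w=cloud(c); I=c["image"].astype(int); m0=np.hypot(w[...,0]-.6,w[...,1]+.255)<.06
    sat=I.max(-1)-I.min(-1); z0=o["ee_pos"][2]-.1165
    for nm,lo,hi,f in(("socket",z0+.003,z0+.038,sat<40),("collar",z0+.082,z0+.094,sat<40),("flange",.057,.063,sat>50),("nose",.066,.095,sat>50)):
        p=w[m0&(w[...,2]>lo)&(w[...,2]<hi)&f]
        if len(p)>6: print(n,nm,len(p),p.min(0),p.max(0),p.mean(0),cv2.minAreaRect((p[:,:2]*1000).astype(np.float32)))
cv2.imwrite(f"pics/l{k}.png",np.hstack(T))
E
python3 look.py 4
```

```text
[ 0.6085 -0.2481  0.2386] [-3.1384 -0.7105  0.1438] [-0.7024  0.9605 -2.7625]
side crop org 201 113 x3.33
side socket 112 [ 0.5783 -0.2637  0.1254] [ 0.6173 -0.224   0.1601] [ 0.5953 -0.2331  0.1447] ((597.5787963867188, -246.0041961669922), (32.348812103271484, 42.00168228149414), 10.604279518127441)
side collar 62 [ 0.5781 -0.2512  0.2053] [ 0.6198 -0.2245  0.2158] [ 0.5973 -0.236   0.212 ] ((597.3378295898438, -236.4398956298828), (40.294952392578125, 24.85064125061035), 13.60546875)
side flange 80 [ 0.5713 -0.2764  0.0571] [ 0.6235 -0.228   0.0627] [ 0.5963 -0.2495  0.0598] ((596.1025390625, -250.58758544921875), (50.515472412109375, 47.77398681640625), 11.216374397277832)
side nose 51 [ 0.587  -0.2645  0.0661] [ 0.609  -0.2398  0.0918] [ 0.5978 -0.248   0.0779] ((598.306884765625, -252.07806396484375), (20.05185890197754, 25.224891662597656), 10.229944229125977)
top crop org 295 137 x3.33
top socket 26 [ 0.5827 -0.2681  0.1294] [ 0.6145 -0.2292  0.1599] [ 0.5983 -0.2414  0.1465] ((594.0889892578125, -244.21673583984375), (47.884979248046875, 19.68760108947754), 44.97343826293945)
top collar 42 [ 0.5809 -0.2486  0.2108] [ 0.6165 -0.229   0.2161] [ 0.5952 -0.2369  0.2143] ((597.442138671875, -236.7221221923828), (35.83306884765625, 16.444528579711914), 13.935053825378418)
top flange 23 [ 0.5823 -0.2812  0.0582] [ 0.6126 -0.23    0.0629] [ 0.5972 -0.2357  0.0603] ((590.4258422851562, -252.1786651611328), (51.2565803527832, 28.1759033203125), 67.84539794921875)
```

View pics/l4.png

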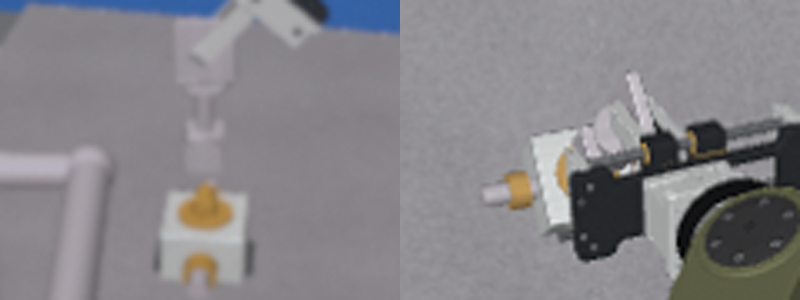

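Request:
{"op": "apply_moves", "data": {"plan": [0, 0, 0, 0, 0, 0, 0, 0]}}

```text
time_s: 13.6
ee_pos: [0.6094, -0.2489, 0.2429]
eef_rot: [3.14, -0.715, 0.147]
force: [0.1, -0.3, -4.0]
grip_width: 0.0096
grip_force: 45.0
```

Run:
```python
from h import *
togo((.608,-.254,.205))
```

```text
to [ 0.608 -0.254  0.205] tool mm [-26.5   4.8  27.3] len 38.3
```

Request:
{"op": "apply_moves", "data": {"plan": [-6.6, 1.2, 6.8, 0, -6.6, 1.2, 6.8, 0, -6.6, 1.2, 6.8, 0, -6.6, 1.2, 6.8, 0, 0, 0, 0, 0]}}

```text
time_s: 14.1
ee_pos: [0.6071, -0.2536, 0.2017]
eef_rot: [-3.139, -0.712, 0.144]
force: [-0.7, -0.6, -3.8]
grip_width: 0.0096
grip_force: 45.0
```

```bash
python3 look.py 5
```

```text
[ 0.6071 -0.2536  0.2017] [-3.1393 -0.712   0.1439] [-0.6936 -0.6087 -3.8135]
side crop org 201 113 x3.33
side socket 116 [ 0.5788 -0.2675  0.0884] [ 0.6136 -0.227   0.1232] [ 0.5953 -0.2382  0.1086] ((598.0492553710938, -249.73703002929688), (32.828369140625, 39.9140625), 10.94456958770752)
side collar 60 [ 0.5726 -0.2558  0.1685] [ 0.6182 -0.2294  0.1791] [ 0.5945 -0.2423  0.1748] ((594.2400512695312, -242.4168243408203), (44.91549301147461, 24.33612060546875), 8.061820983886719)
side flange 73 [ 0.5717 -0.2736  0.0571] [ 0.6232 -0.2248  0.0629] [ 0.5973 -0.2471  0.0598] ((595.532958984375, -246.9458465576172), (50.529930114746094, 47.288822174072266), 12.861339569091797)
side nose 22 [ 0.5867 -0.2504  0.0661] [ 0.6114 -0.2324  0.0863] [ 0.5977 -0.2441  0.0724] ((600.7879638671875, -243.8700408935547), (29.04681396484375, 11.766298294067383), 25.217180252075195)
top crop org 295 137 x3.33
top socket 30 [ 0.5809 -0.2733  0.0903] [ 0.6117 -0.2354  0.1232] [ 0.5979 -0.2431  0.1096] ((592.0505981445312, -249.2163543701172), (46.97534942626953, 21.73369598388672), 43.7930908203125)
top collar 53 [ 0.5779 -0.2538  0.1718] [ 0.6147 -0.2348  0.1791] [ 0.5952 -0.243   0.1768] ((594.3789672851562, -242.4700927734375), (37.98551940917969, 16.633621215820312), 16.02053451538086)
top flange 21 [ 0.5816 -0.2801  0.057 ] [ 0.6218 -0.2292  0.0623] [ 0.6001 -0.2451  0.0598] ((592.3313598632812, -250.28338623046875), (53.18644714355469, 31.120458602905273), 45.42017364501953)
```

Request:
{"op": "apply_moves", "data": {"plan": [0, 0, 0, 0]}}

```text
time_s: 14.3
ee_pos: [0.6078, -0.2538, 0.2043]
eef_rot: [3.141, -0.715, 0.146]
force: [0.0, -0.2, -3.1]
grip_width: 0.0098
grip_force: 45.0
```

Request:
{"op": "apply_moves", "data": {"plan": [1, 1, 1, 0, -2, 0, 2.3, 0, -2, 0, 2.3, 0, -2, 0, 2.3, 0, 0, 0, 0, 0]}}

```text
time_s: 14.8
ee_pos: [0.609, -0.2544, 0.1939]
eef_rot: [-3.141, -0.713, 0.145]
force: [-0.6, -1.0, -3.4]
grip_width: 0.01
grip_force: 45.0
```

Request:
{"op": "apply_moves", "data": {"plan": [-2, 0, 2.3, 0, -2, 0, 2.3, 0, 0, 0, 0, 0]}}

```text
time_s: 15.1
ee_pos: [0.609, -0.2544, 0.1879]
eef_rot: [-3.141, -0.713, 0.145]
force: [0.9, 0.3, -3.2]
grip_width: 0.0097
grip_force: 45.0
```

Request:
{"op": "apply_moves", "data": {"plan": [-2, 0, 2.3, 0, -2, 0, 2.3, 0, 0, 0, 0, 0]}}

```text
time_s: 15.4
ee_pos: [0.609, -0.2544, 0.1818]
eef_rot: [-3.141, -0.713, 0.145]
force: [-0.2, 0.3, -4.0]
grip_width: 0.0097
grip_force: 45.0
```

Request:
{"op": "apply_moves", "data": {"plan": [-1.3, 0, 1.5, 0, -1.3, 0, 1.5, 0, 0, 0, 0, 0]}}

```text
time_s: 15.7
ee_pos: [0.6091, -0.2544, 0.1781]
eef_rot: [-3.142, -0.714, 0.146]
force: [-0.7, -0.6, -3.6]
grip_width: 0.0099
grip_force: 45.0
```

Request:
{"op": "apply_moves", "data": {"plan": [-1, 0, 1.1, 0, -1, 0, 1.1, 0, 0, 0, 0, 0]}}

```text
time_s: 16.0
ee_pos: [0.6094, -0.2548, 0.1765]
eef_rot: [3.14, -0.716, 0.146]
force: [-1.6, 0.1, 2.8]
grip_width: 0.0096
grip_force: 45.0
```

Request:
{"op": "apply_moves", "data": {"plan": [-1, 0, 1.1, 0, 0, 0, 0, 0]}}

```text
time_s: 16.2
ee_pos: [0.6099, -0.2549, 0.1764]
eef_rot: [3.139, -0.717, 0.147]
force: [-5.8, 2.6, 13.6]
grip_width: 0.0099
grip_force: 45.0
```

The socket seated at TCP z 0.1765 as predicted, and then contact force rose. The tilted tool can't spin about the vertical, so I'll let go, back off, return the tool to vertical at the inner reach limit, and regrasp from above.

Request:
{"op": "apply_moves", "data": {"plan": [0.8, 0, -0.9, 0, 0, 0, 0, 0]}}

```text
time_s: 16.4
ee_pos: [0.6096, -0.2548, 0.1764]
eef_rot: [3.14, -0.716, 0.146]
force: [-0.1, 1.3, 6.7]
grip_width: 0.0097
grip_force: 45.0
```

Request:
{"op": "apply_moves", "data": {"plan": [0, 0, 0, 0, 0, 0, 0, 0, 0, 0, 0, 0, 0, 0, 0, 0, 0, 0, 0, 0, 0, 0, -10, 0, 0, 0, -20, 0, 0, 0, -30, 0, 0, 0, -40, 0, 0, 0, -40, 0, 0, 0, 0, 0], "hand": 0.1}}

```text
time_s: 17.5
ee_pos: [0.517, -0.269, 0.2861]
eef_rot: [3.134, -0.718, 0.149]
force: [-0.0, -0.3, -0.8]
grip_width: 0.0518
grip_force: 0.0
```

```bash
python3 - <<'E'
from h import *
from station import monitor
o=monitor.get_obs();print(np.round(o["qpos"],3))
togo((.50,.073,.42))
E
python3 look.py 6
```

```text
[-0.793  0.062  1.769  0.7    0.959  0.322]
to [0.5   0.073 0.42 ] tool mm [ 113.7 -340.2  -81.2] len 367.7
[ 0.517  -0.269   0.2861] [ 3.1337 -0.718   0.1489] [-0.0091 -0.3401 -0.7815]
side crop org 201 113 x3.33
side socket 166 [ 0.5729 -0.2601  0.1726] [ 0.6243 -0.2416  0.2076] [ 0.5984 -0.2498  0.1899] ((598.24267578125, -249.17526245117188), (51.096717834472656, 11.832292556762695), 11.752903938293457)
side flange 40 [ 0.5719 -0.2725  0.0576] [ 0.6231 -0.2263  0.0625] [ 0.5941 -0.2448  0.0599] ((594.3817749023438, -246.4730224609375), (52.14432144165039, 38.60307312011719), 19.309898376464844)
top crop org 295 137 x3.33
top socket 85 [ 0.5711 -0.266   0.173 ] [ 0.6263 -0.2473  0.2073] [ 0.5971 -0.2525  0.1911] ((598.0661010742188, -252.27635192871094), (55.58939743041992, 11.423064231872559), 17.619979858398438)
top flange 54 [ 0.5713 -0.28    0.0572] [ 0.6181 -0.2303  0.0625] [ 0.5855 -0.2495  0.0602] ((589.100830078125, -249.68873596191406), (54.04499816894531, 31.03610610961914), 51.16473388671875)
```

View pics/l6.png

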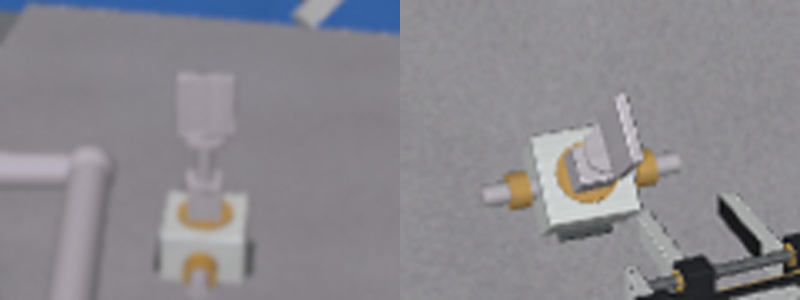

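The key stands upright, seated on the plug, with the gripper clear. Going to the untilt spot.

Request:
{"op": "apply_moves", "data": {"plan": [14.2, -42.5, -10.2, 0, 14.2, -42.5, -10.2, 0, 14.2, -42.5, -10.2, 0, 14.2, -42.5, -10.2, 0, 14.2, -42.5, -10.2, 0, 14.2, -42.5, -10.2, 0, 14.2, -42.5, -10.2, 0, 14.2, -42.5, -10.2, 0, 0, 0, 0, 0]}}

```text
time_s: 18.5
ee_pos: [0.5008, 0.0788, 0.4185]
eef_rot: [-3.141, -0.716, 0.152]
force: [-0.2, -1.0, -0.3]
grip_width: 0.0517
grip_force: 0.0
```

Request:
{"op": "apply_moves", "data": {"plan": [-25, 0, -22, 0, -25, 0, -22, 0, -25, 0, -22, 0, -25, 0, -22, 0, 0, 0, 0, 0]}}

```text
time_s: 19.0
ee_pos: [0.3675, 0.0536, 0.4181]
eef_rot: [3.141, -0.716, 0.146]
force: [0.5, 0.7, 0.3]
grip_width: 0.0517
grip_force: 0.0
```

```bash
cat > s.py <<'E'
from station import monitor
import numpy as np
o=monitor.get_obs()
for k in("qpos","ee_pos","eef_rot","force","moment"): print(k,np.round(o[k],3))
E
python3 s.py
```

```text
qpos [-0.045 -0.644  1.986  0.139  1.097  1.362]
ee_pos [0.368 0.054 0.418]
eef_rot [ 3.141 -0.716  0.146]
force [0.549 0.69  0.297]
moment [-0.057  0.327  0.012]
```

Request:
{"op": "apply_moves", "data": {"plan": [-22, 0, -20, 0, -22, 0, -20, 0, -22, 0, -20, 0, -22, 0, -20, 0]}}

```text
time_s: 19.4
ee_pos: [0.3031, 0.0438, 0.4338]
eef_rot: [-3.141, -0.677, 0.145]
force: [0.0, 0.5, -0.1]
grip_width: 0.0518
grip_force: 0.0
```

```bash
python3 s.py
```

```text
qpos [-0.13  -0.786  1.987  0.178  1.287  1.304]
ee_pos [0.303 0.044 0.434]
eef_rot [-3.141 -0.677  0.145]
force [ 0.     0.531 -0.118]
moment [0.017 0.315 0.009]
```

Run:
```python
import numpy as np
from scipy.optimize import least_squares
D=np.array([[.3,1.521,1.321,.248,-.491,.205],[.824,.235,2.037,.7273,.1054,.4223],[.816,.235,1.868,.7702,.1124,.435],[.601,.236,1.74,.7376,.1083,.6123],[.566,.236,1.625,.748,.1101,.6571]])
R=np.sqrt(D[:,3]**2+D[:,4]**2-.0375**2)
def fk(x,q2,q3,q5):
    a,b,e,L,h,r0=x; A=q2;B=q2+q3;T=B+q5
    return r0+a*np.sin(A)+b*np.sin(B)-e*np.cos(B)+L*np.sin(T), h+a*np.cos(A)+b*np.cos(B)+e*np.sin(B)+L*np.cos(T)
f=lambda x:np.r_[np.subtract(fk(x,*D[:,:3].T)[0],R),np.subtract(fk(x,*D[:,:3].T)[1],D[:,5])]
s=least_squares(lambda x:np.r_[f(x),.003*(x-[.4,.4,0,.3,.3,.0])],[.4,.4,0,.3,.3,.0]);x=s.x;print(x.round(3),np.abs(f(x)).max())
print(fk(x,-.644,1.986,np.pi-.716-1.342))
for z in(.1,.2,.3,.4,.5):
  for tau in(0,.3,.6):
    best=None
    for q2 in np.linspace(-.79,1,180):
      for q3 in np.linspace(.23,2.52,120):
        q5=np.pi-tau-q2-q3
        if q5<0: continue
        r,zz=fk(x,q2,q3,q5)
        if abs(zz-z)<.006 and r>.05 and(best is None or r<best[0]): best=(r,q2,q3,q5)
    print(z,tau,np.round(best,2))
```

```text
[ 0.425  0.448 -0.04   0.272  0.221 -0.001] 0.0002909720961534745
(np.float64(0.36793890243332816), np.float64(0.41812223605417725))
0.1 0 [ 0.17 -0.58  2.52  1.2 ]
0.1 0.3 [ 0.26 -0.51  2.52  0.83]
0.1 0.6 [ 0.36 -0.33  2.52  0.35]
0.2 0 [ 0.14 -0.79  2.39  1.55]
0.2 0.3 [ 0.22 -0.79  2.4   1.23]
0.2 0.6 [ 0.29 -0.79  2.48  0.85]
0.3 0 [ 0.14 -0.79  2.15  1.78]
0.3 0.3 [ 0.23 -0.79  2.17  1.46]
0.3 0.6 [ 0.3  -0.79  2.25  1.08]
0.4 0 [ 0.12 -0.79  1.92  2.01]
0.4 0.3 [ 0.2  -0.79  1.94  1.69]
0.4 0.6 [ 0.29 -0.79  2.04  1.29]
0.5 0 [ 0.07 -0.79  1.67  2.26]
0.5 0.3 [ 0.16 -0.79  1.71  1.92]
0.5 0.6 [ 0.25 -0.79  1.79  1.54]
```

Run:
```python
from h import *
for k in "0":
  for n in("side","top"):
    w=cloud(dict(np.load(f"{n}{k}.npz"))).reshape(-1,3); r=np.hypot(w[:,0],w[:,1]); az=np.arctan2(w[:,1],w[:,0])
    for z in np.arange(.02,.5,.04):
        m=(w[:,2]>z)&(w[:,2]<z+.04)&(r<.32)&(az>.0)&(az<2.0)
        if m.sum()>3: print(k,n,round(z,2),m.sum(),np.percentile(r[m],[5,50,95,100]).round(3))
```

```text
0 side 0.02 871 [0.08  0.085 0.107 0.116]
0 side 0.06 742 [0.075 0.078 0.092 0.099]
0 side 0.1 551 [0.072 0.075 0.078 0.082]
0 side 0.14 574 [0.071 0.074 0.231 0.235]
0 side 0.18 1172 [0.072 0.192 0.237 0.239]
0 side 0.22 1920 [0.074 0.178 0.236 0.24 ]
0 side 0.26 2276 [0.071 0.158 0.234 0.244]
0 side 0.3 2004 [0.031 0.185 0.237 0.246]
0 side 0.34 1393 [0.133 0.211 0.24  0.247]
0 side 0.38 1366 [0.133 0.208 0.241 0.248]
0 side 0.42 1403 [0.13  0.204 0.242 0.25 ]
0 side 0.46 1410 [0.129 0.2   0.242 0.249]
0 top 0.18 51 [0.23  0.232 0.236 0.237]
0 top 0.22 168 [0.207 0.233 0.236 0.238]
0 top 0.26 272 [0.188 0.229 0.237 0.243]
0 top 0.3 238 [0.184 0.227 0.241 0.245]
0 top 0.34 260 [0.181 0.226 0.24  0.246]
0 top 0.38 265 [0.179 0.225 0.244 0.247]
0 top 0.42 275 [0.182 0.225 0.244 0.247]
0 top 0.46 279 [0.185 0.226 0.244 0.247]
```

The model fits to 0.3 mm: pushing inward at q2's limit reduces the tilt, and there is clear room in front of the base above z 0.33. Continuing inward in small steps.

Request:
{"op": "apply_moves", "data": {"plan": [-25, 0, -8, 0, -25, 0, -8, 0, -25, 0, -8, 0, -25, 0, -8, 0, -25, 0, -6, 0, -25, 0, -6, 0]}}

```text
time_s: 20.0
ee_pos: [0.2851, 0.0414, 0.4139]
eef_rot: [3.142, -0.59, 0.146]
force: [0.1, 0.2, 0.7]
grip_width: 0.0514
grip_force: 0.0
```

```bash
python3 s.py
```

```text
qpos [-0.127 -0.789  2.001  0.154  1.358  1.31 ]
ee_pos [0.285 0.041 0.414]
eef_rot [ 3.142 -0.59   0.146]
force [0.058 0.213 0.688]
moment [0.002 0.248 0.039]
```

Request:
{"op": "apply_moves", "data": {"plan": [-42, 0, -12, 0, -42, 0, -12, 0, -42, 0, -12, 0, -42, 0, -12, 0, -42, 0, -10, 0, -42, 0, -10, 0, -42, 0, -10, 0, -42, 0, -10, 0, -42, 0, -10, 0, -42, 0, -10, 0]}}

```text
time_s: 21.0
ee_pos: [0.2147, 0.0177, 0.4183]
eef_rot: [-3.132, -0.337, 0.147]
force: [-0.3, 0.0, 0.2]
grip_width: 0.0514
grip_force: 0.0
```

```bash
python3 s.py
```

```text
qpos [-0.277 -0.789  1.92   0.146  1.704  1.187]
ee_pos [0.215 0.018 0.418]
eef_rot [-3.132 -0.337  0.147]
force [-0.257  0.034  0.182]
moment [0.003 0.179 0.049]
```

Request:
{"op": "apply_moves", "data": {"plan": [-42, -5, -10, 0, -42, -5, -10, 0, -42, -5, -8, 0, -42, -5, -8, 0, -42, -5, -6, 0]}}

```text
time_s: 21.5
ee_pos: [0.1579, 0.0046, 0.468]
eef_rot: [-3.112, -0.218, 0.15]
force: [-0.7, -0.6, 0.4]
grip_width: 0.0515
grip_force: 0.0
```

```bash
python3 s.py
```

```text
qpos [-0.485 -0.789  1.777  0.167  1.989  1.014]
ee_pos [0.158 0.005 0.468]
eef_rot [-3.112 -0.218  0.15 ]
force [-0.728 -0.646  0.396]
moment [-0.005  0.07  -0.046]
```

Run:
```python
from h import *
togo((.22,.032,.33))
```

```text
to [0.22  0.032 0.33 ] tool mm [ 34.  -13.4 149.4] len 153.8
```

Request:
{"op": "apply_moves", "data": {"plan": [20, -5, 0, 0, 7, -4, 37, 0, 7, -4, 37, 0, 0, 0, 37, 0, 0, 0, 38, 0, 0, 0, 0, 0]}}

```text
time_s: 22.1
ee_pos: [0.2201, 0.0316, 0.3267]
eef_rot: [-3.111, -0.213, 0.149]
force: [-0.9, 1.4, 0.7]
grip_width: 0.0519
grip_force: 0.0
```

Request:
{"op": "apply_moves", "data": {"plan": [-42, -2, -8, 0, -42, -2, -8, 0, -42, -2, -6, 0, -42, -2, -6, 0]}}

```text
time_s: 22.5
ee_pos: [0.1749, 0.0206, 0.3523]
eef_rot: [-3.106, -0.131, 0.151]
force: [0.7, 0.7, 0.2]
grip_width: 0.0518
grip_force: 0.0
```

```bash
python3 s.py
```

```text
qpos [-0.221 -0.789  2.043  0.082  1.778  1.218]
ee_pos [0.175 0.021 0.352]
eef_rot [-3.106 -0.131  0.151]
force [0.657 0.655 0.237]
moment [-0.024  0.073 -0.037]
```

Request:
{"op": "apply_moves", "data": {"plan": [-42, -2, 2, 0, -42, -2, 2, 0, -42, -2, 2, 0, -42, -2, 2, 0]}}

```text
time_s: 22.9
ee_pos: [0.1451, -0.0036, 0.359]
eef_rot: [-3.087, -0.034, 0.156]
force: [-0.2, -0.9, -0.6]
grip_width: 0.0519
grip_force: 0.0
```

```bash
python3 s.py
```

```text
qpos [-0.406 -0.789  2.024  0.068  1.907  1.03 ]
ee_pos [ 0.145 -0.004  0.359]
eef_rot [-3.087 -0.034  0.156]
force [-0.163 -0.885 -0.561]
moment [0.007 0.047 0.002]
```

Request:
{"op": "apply_moves", "data": {"plan": [32, -18, 3, 0, 32, -18, 3, 0, 0, -19, 3, 0, -20, -36, 2, 0, -20, -36, 2, 0, -20, -36, 2, 0, -20, -36, 2, 0, 0, 0, 0, 0]}}

```text
time_s: 23.7
ee_pos: [0.1234, 0.1487, 0.3535]
eef_rot: [-3.088, -0.034, 0.164]
force: [0.6, -0.4, -0.3]
grip_width: 0.0514
grip_force: 0.0
```

```bash
python3 s.py
```

```text
qpos [ 0.642 -0.69   2.001  0.033  1.775  2.055]
ee_pos [0.123 0.149 0.354]
eef_rot [-3.088 -0.034  0.164]
force [ 0.571 -0.437 -0.318]
moment [0.026 0.07  0.016]
```

Request:
{"op": "apply_moves", "data": {"plan": [-26, -30, 0, 0, -25, 31, 0, 0, -25, 31, 0, 0, -25, 31, 0, 0, -25, 31, 0, 0]}}

```text
time_s: 24.2
ee_pos: [0.0859, 0.1025, 0.3715]
eef_rot: [-3.136, 0.018, 0.157]
force: [-0.1, 0.8, -1.2]
grip_width: 0.0518
grip_force: 0.0
```

```bash
python3 s.py
```

```text
qpos [ 0.571 -0.789  1.994  0.013  1.951  1.99 ]
ee_pos [0.086 0.103 0.372]
eef_rot [-3.136  0.018  0.157]
force [-0.074  0.756 -1.207]
moment [0.037 0.04  0.003]
```

Run:
```python
from h import *
a=(.35,.14,.38);b=(.598,-.2545,.30);togo(a);togo(b,a)
```

```text
to [0.35 0.14 0.38] tool mm [266.6   4.2 -13.2] len 266.9
to [ 0.598  -0.2545  0.3   ] tool mm [184.7 428.8  74.4] len 472.8
```

Request:
{"op": "apply_moves", "data": {"plan": [38, 0.6, -2, 0, 38, 0.6, -2, 0, 38, 0.6, -2, 0, 38, 0.6, -2, 0, 38, 0.6, -2, 0, 38, 0.6, -2, 0, 38, 0.6, -2, 0, 18, 43, 7, 0, 18, 43, 7, 0, 18, 43, 7, 0, 18, 43, 7, 0, 18, 43, 7, 0, 18, 43, 7, 0, 18, 43, 7, 0, 18, 43, 7, 0, 18, 43, 7, 0, 18, 43, 7, 0, 0, 0, 0, 0, 0, 0, 0, 0]}}

```text
time_s: 26.1
ee_pos: [0.5922, -0.2584, 0.3037]
eef_rot: [-3.134, 0.018, 0.154]
force: [0.3, 0.2, 0.7]
grip_width: 0.0518
grip_force: 0.0
```

```bash
python3 s.py
python3 - <<'E'
from h import *
togo((.598,-.2545,.30))
from station import camera
W=[]
for n in("side","top"):
    c=camera(n); w=cloud(c); I=c["image"].astype(int); sat=I.max(-1)-I.min(-1)
    m=(np.hypot(w[...,0]-.598,w[...,1]+.2545)<.045)&(w[...,2]>.16)&(w[...,2]<.218)&(sat<40)
    p=w[m]
    if len(p)>9: print(n,len(p),p.min(0).round(4),p.max(0).round(4),p.mean(0).round(4),cv2.minAreaRect((p[:,:2]*1000).astype(np.float32)))
E
```

```text
qpos [-0.466  0.495  1.03  -0.005  1.636  0.95 ]
ee_pos [ 0.592 -0.258  0.304]
eef_rot [-3.134  0.018  0.154]
force [0.278 0.225 0.711]
moment [ 0.069 -0.021  0.011]
to [ 0.598  -0.2545  0.3   ] tool mm [ 6.4 -2.9  3.6] len 7.9
side 274 [ 0.5724 -0.2586  0.1603] [ 0.6272 -0.2421  0.2178] [ 0.5985 -0.25    0.1892] ((599.9326782226562, -250.38592529296875), (54.66838073730469, 14.727069854736328), 3.8616626262664795)
top 23 [ 0.5897 -0.2532  0.1615] [ 0.6047 -0.2501  0.2051] [ 0.5964 -0.2521  0.1787] ((597.191162109375, -251.91860961914062), (15.259602546691895, 2.012850284576416), 6.492157459259033)
```

Request:
{"op": "apply_moves", "data": {"plan": [3, -0.5, 0, 0, 3, -0.5, 10, 0, 0, 0, 25, 0, 0, 0, 25, 0, 0, 0, 25, 0, 0, 0, 25, 0, 0, 0, 12, 0, 0, 0, 10, 0, 0, 0, 0, 0, 0, 0, 0, 0]}}

```text
time_s: 27.2
ee_pos: [0.597, -0.2532, 0.1735]
eef_rot: [-3.136, 0.015, 0.157]
force: [0.1, -0.2, 0.2]
grip_width: 0.0518
grip_force: 0.0
```

```bash
python3 s.py
python3 - <<'E'
from h import *
togo((.598,-.2565,.171))
E
```

```text
qpos [-0.456  0.556  1.234 -0.005  1.367  0.959]
ee_pos [ 0.597 -0.253  0.174]
eef_rot [-3.136  0.015  0.157]
force [ 0.063 -0.246  0.239]
moment [ 0.029 -0.01   0.016]
to [ 0.598  -0.2565  0.171 ] tool mm [0.5 3.4 2.5] len 4.2
```

Request:
{"op": "apply_moves", "data": {"plan": [0.7, 3, 2, 0, 0, 0, 0, 0]}}

```text
time_s: 27.4
ee_pos: [0.598, -0.2565, 0.171]
eef_rot: [-3.136, 0.016, 0.157]
force: [0.4, 0.1, 0.1]
grip_width: 0.0519
grip_force: 0.0
```

Request:
{"op": "apply_moves", "data": {"plan": [0, 0, 0, 0, 0, 0, 0, 0, 0, 0, 0, 0, 0, 0, 0, 0, 0, 0, 0, 0, 0, 0, 0, 0, 0, 0, 0, 0], "hand": -1, "squeeze": 45}}

```text
time_s: 28.1
ee_pos: [0.5978, -0.2563, 0.1706]
eef_rot: [-3.136, 0.016, 0.157]
force: [0.2, -1.0, 0.1]
grip_width: 0.0094
grip_force: 45.0
```

```bash
python3 s.py
```

```text
qpos [-0.459  0.563  1.23  -0.005  1.365  0.956]
ee_pos [ 0.598 -0.256  0.171]
eef_rot [-3.136  0.016  0.157]
force [ 0.239 -0.969  0.096]
moment [-0.459 -0.062 -0.023]
```

Gripped cleanly. I'll feel the counter-clockwise way first, which is negative spin because the tool points down.

Request:
{"op": "apply_moves", "data": {"plan": [0, 0, 0, -0.04, 0, 0, 0, -0.04, 0, 0, 0, -0.04, 0, 0, 0, 0]}}

```text
time_s: 28.5
ee_pos: [0.5976, -0.2572, 0.1706]
eef_rot: [-3.136, 0.016, 0.278]
force: [0.3, -6.7, -1.6]
grip_width: 0.0096
grip_force: 45.0
```

```bash
python3 s.py
```

```text
qpos [-0.46   0.563  1.23  -0.007  1.364  0.834]
ee_pos [ 0.598 -0.257  0.171]
eef_rot [-3.136  0.016  0.278]
force [ 0.32  -6.676 -1.554]
moment [-1.862  0.074 -0.039]
```

Request:
{"op": "apply_moves", "data": {"plan": [0, 0, 0, -0.04, 0, 0, 0, -0.04, 0, 0, 0, 0]}}

```text
time_s: 28.8
ee_pos: [0.5977, -0.2573, 0.1706]
eef_rot: [-3.135, 0.016, 0.358]
force: [-0.3, -6.8, -1.2]
grip_width: 0.0098
grip_force: 45.0
```

```bash
python3 s.py
```

```text
qpos [-0.46   0.563  1.23  -0.007  1.364  0.754]
ee_pos [ 0.598 -0.257  0.171]
eef_rot [-3.135  0.016  0.358]
force [-0.259 -6.825 -1.151]
moment [-2.033 -0.043 -0.066]
```

Request:
{"op": "apply_moves", "data": {"plan": [0, 0, 0, -0.04, 0, 0, 0, -0.04, 0, 0, 0, 0]}}

```text
time_s: 29.1
ee_pos: [0.5978, -0.2575, 0.1706]
eef_rot: [-3.134, 0.015, 0.438]
force: [1.0, -6.8, -1.3]
grip_width: 0.0097
grip_force: 45.0
```

```bash
python3 s.py
```

```text
qpos [-0.46   0.564  1.23  -0.007  1.364  0.674]
ee_pos [ 0.598 -0.257  0.171]
eef_rot [-3.134  0.015  0.438]
force [ 1.028 -6.776 -1.329]
moment [-2.307 -0.269 -0.068]
```

Request:
{"op": "apply_moves", "data": {"plan": [0, 0, 0, -0.04, 0, 0, 0, -0.04, 0, 0, 0, 0]}}

```text
time_s: 29.4
ee_pos: [0.5978, -0.2576, 0.1706]
eef_rot: [-3.133, 0.014, 0.518]
force: [0.9, -8.3, -1.9]
grip_width: 0.0097
grip_force: 45.0
```

```bash
python3 s.py
```

```text
qpos [-0.46   0.564  1.23  -0.007  1.363  0.594]
ee_pos [ 0.598 -0.258  0.171]
eef_rot [-3.133  0.014  0.518]
force [ 0.885 -8.327 -1.882]
moment [-2.462 -0.398 -0.121]
```

Request:
{"op": "apply_moves", "data": {"plan": [-0.8, 1.3, 0, 0, 0, 0, 0, 0]}}

```text
time_s: 29.6
ee_pos: [0.5978, -0.2582, 0.1707]
eef_rot: [-3.131, 0.013, 0.517]
force: [1.3, -4.6, 0.1]
grip_width: 0.0094
grip_force: 45.0
```

Request:
{"op": "apply_moves", "data": {"plan": [0, 0, 0, -0.06, 0, 0, 0, -0.06, 0, 0, 0, -0.06, 0, 0, 0, -0.06, 0, 0, 0, 0]}}

```text
time_s: 30.1
ee_pos: [0.5981, -0.2585, 0.1707]
eef_rot: [-3.13, 0.011, 0.759]
force: [1.9, -7.6, -2.6]
grip_width: 0.0096
grip_force: 45.0
```

```bash
python3 s.py
```

```text
qpos [-0.462  0.565  1.228 -0.006  1.364  0.352]
ee_pos [ 0.598 -0.258  0.171]
eef_rot [-3.13   0.011  0.759]
force [ 1.857 -7.598 -2.562]
moment [-2.176 -0.953 -0.071]
```

It turned 0.6 rad against only light torque, so counter-clockwise loosens. With about 0.15 rad of socket play, I continue to a tool yaw of about 1.36.

Request:
{"op": "apply_moves", "data": {"plan": [-0.7, 0.7, 0, -0.06, 0, 0, 0, -0.06, 0, 0, 0, -0.06, 0, 0, 0, -0.06, 0, 0, 0, -0.06, 0, 0, 0, 0]}}

```text
time_s: 30.7
ee_pos: [0.5986, -0.2592, 0.1708]
eef_rot: [-3.128, 0.006, 1.059]
force: [5.8, -5.7, -2.6]
grip_width: 0.0099
grip_force: 45.0
```

Request:
{"op": "apply_moves", "data": {"plan": [0, 0, 0, -0.06, 0, 0, 0, -0.06, 0, 0, 0, -0.06, 0, 0, 0, -0.06, 0, 0, 0, -0.06, 0, 0, 0, 0]}}

```text
time_s: 31.3
ee_pos: [0.599, -0.2591, 0.1708]
eef_rot: [-3.128, 0.001, 1.359]
force: [9.2, -5.1, -5.1]
grip_width: 0.0097
grip_force: 45.0
```

```bash
python3 s.py
```

```text
qpos [-0.462  0.566  1.226 -0.005  1.363 -0.25 ]
ee_pos [ 0.599 -0.259  0.171]
eef_rot [-3.128e+00  1.000e-03  1.359e+00]
force [ 9.179 -5.076 -5.095]
moment [-1.805 -2.712 -0.068]
```

Request:
{"op": "apply_moves", "data": {"plan": [-0.5, 1.3, 0, 0, 0, 0, 0.4, 0, 0, 0, 0, 0]}}

```text
time_s: 31.6
ee_pos: [0.5997, -0.2597, 0.1708]
eef_rot: [-3.127, 0.001, 1.357]
force: [4.4, -2.9, 0.2]
grip_width: 0.0095
grip_force: 45.0
```

Request:
{"op": "apply_moves", "data": {"plan": [0, 0, 0, 0, 0, 0, 0, 0, 0, 0, 0, 0, 0, 0, 0, 0], "hand": -0.4, "squeeze": 10}}

```text
time_s: 32.0
ee_pos: [0.5988, -0.2591, 0.17]
eef_rot: [-3.124, 0.0, 1.357]
force: [0.1, 0.2, -0.2]
grip_width: 0.0281
grip_force: 0.0
```

```bash
python3 s.py
```

```text
qpos [-0.463  0.569  1.223 -0.005  1.367 -0.248]
ee_pos [ 0.599 -0.259  0.17 ]
eef_rot [-3.124  0.     1.357]
force [ 0.077  0.167 -0.219]
moment [-0.    -0.094  0.03 ]
```

Request:
{"op": "apply_moves", "data": {"plan": [0, 0, 0, 0, 0, 0, 0, 0, 0, 0, -10, 0, 0, 0, -20, 0, 0, 0, -30, 0, 0, 0, -40, 0, 0, 0, -40, 0, -20, -40, 0, 0, -20, -40, 0, 0, -20, -40, 0, 0, -20, -40, 0, 0, 0, 0, 0, 0], "hand": 0.1}}

```text
time_s: 33.2
ee_pos: [0.4247, -0.305, 0.3149]
eef_rot: [-3.126, 0.002, 1.354]
force: [0.0, -0.5, -0.0]
grip_width: 0.051
grip_force: 0.0
```

```bash
python3 s.py
python3 - <<'E'
from h import *
from station import camera
V=[]
for n in("side","top"):
    c=camera(n); np.savez(n+"9.npz",**c); w=cloud(c); I=c["image"].astype(int); sat=I.max(-1)-I.min(-1); near=np.hypot(w[...,0]-.598,w[...,1]+.2565)<.045
    for nm,lo,hi in(("plate",.155,.218),("plate top",.208,.22),("collar",.143,.153),("socket",.064,.1)):
        p=w[near&(sat<40)&(w[...,2]>lo)&(w[...,2]<hi)]
        if len(p)>5: print(n,nm,len(p),p.min(0).round(4),p.max(0).round(4),p.mean(0).round(4),cv2.minAreaRect((p[:,:2]*1000).astype(np.float32)))
    u,v=px(c,[.6,-.255,.13])[0].astype(int)
    V.append(cv2.resize(I[v-45:v+45,u-60:u+60,::-1].astype(np.uint8),(400,300),interpolation=cv2.INTER_CUBIC))
T=cv2.imread
cv2.imwrite("pics/end.png",np.hstack(V))
E
```

```text
qpos [-0.688  0.188  1.409 -0.009  1.558 -0.471]
ee_pos [ 0.425 -0.305  0.315]
eef_rot [-3.126e+00  2.000e-03  1.354e+00]
force [ 0.016 -0.452 -0.002]
moment [-0.01  -0.06   0.019]
side plate 169 [ 0.5892 -0.2843  0.1552] [ 0.6082 -0.2236  0.2167] [ 0.5978 -0.2466  0.1897] ((598.2275390625, -254.1199188232422), (61.75828552246094, 11.135307312011719), 78.25592803955078)
side plate top 41 [ 0.5893 -0.2843  0.2089] [ 0.6074 -0.2249  0.2167] [ 0.5983 -0.2511  0.2134] ((597.5121459960938, -254.8724365234375), (59.99896240234375, 10.838020324707031), 79.73856353759766)
side collar 55 [ 0.5781 -0.2678  0.1449] [ 0.6193 -0.2287  0.153 ] [ 0.5951 -0.2473  0.1496] ((598.2445068359375, -249.12631225585938), (38.92692947387695, 38.32212448120117), 9.830883026123047)
side socket 153 [ 0.5791 -0.2707  0.0647] [ 0.6205 -0.2292  0.1   ] [ 0.5978 -0.2438  0.0851] ((599.1054077148438, -253.06333923339844), (41.3833122253418, 36.66276168823242), 75.08379364013672)
top plate 208 [ 0.5875 -0.2845  0.1551] [ 0.6088 -0.2288  0.2179] [ 0.5966 -0.2544  0.1954] ((598.5638427734375, -256.600341796875), (56.400291442871094, 11.599142074584961), 77.64999389648438)
top plate top 91 [ 0.5891 -0.2845  0.2082] [ 0.6088 -0.2289  0.2199] [ 0.5983 -0.2561  0.2149] ((598.7808837890625, -256.7503356933594), (56.23368835449219, 10.733580589294434), 78.37328338623047)
top collar 64 [ 0.5787 -0.2769  0.1456] [ 0.5971 -0.2348  0.1529] [ 0.5881 -0.2537  0.1501] ((586.7713012695312, -255.11341857910156), (42.74512481689453, 17.365398406982422), 83.02523040771484)
top socket 93 [ 0.5785 -0.2711  0.0648] [ 0.6191 -0.2356  0.1   ] [ 0.5909 -0.2487  0.0882] ((598.2435913085938, -256.2546691894531), (35.67995071411133, 34.96669387817383), 76.94755554199219)
```

View pics/end.png

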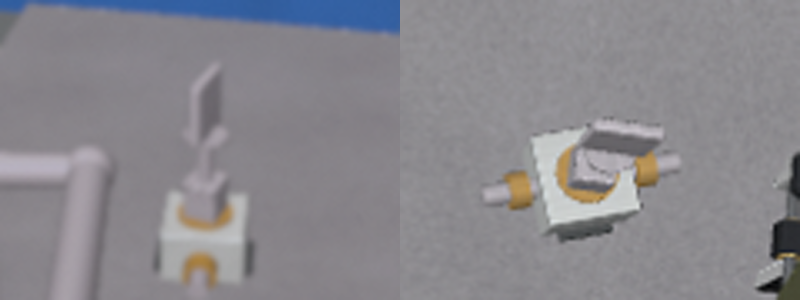

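Run:
```python
from h import *
from station import ctrl
for k in "09":
    w=cloud(dict(np.load(f"top{k}.npz"))).reshape(-1,3)
    for n,c,r in (("beaker",(.79,.01),.06),("bottle",(.385,.345),.05),("sd",(.335,-.325),.09),("pink",(.55,.045),.05),("pipe",(.59,.22),.1)):
        m=(np.hypot(w[:,0]-c[0],w[:,1]-c[1])<r)&(w[:,2]>.012); print(k,n,m.sum(),w[m].mean(0).round(3))
```

```text
0 beaker 419 [0.793 0.01  0.059]
0 bottle 524 [0.384 0.341 0.107]
0 sd 339 [ 0.325 -0.35   0.083]
0 pink 262 [0.543 0.045 0.109]
0 pipe 1663 [0.596 0.222 0.288]
9 beaker 420 [0.793 0.01  0.059]
9 bottle 526 [0.384 0.342 0.107]
9 sd 3329 [ 0.372 -0.294  0.6  ]
9 pink 262 [0.543 0.045 0.11 ]
9 pipe 1450 [0.597 0.223 0.305]
```

The key is upright and seated: its top is at 0.215 m and its plate has turned to 1.36 rad. The beaker and bottle have not moved, and the gripper is clear. Handing in.

```bash
python3 -c "
from station import ctrl
print(ctrl.hand_in())"
```

```text
the job is handed in; nothing more can be done
None
```

The job is handed in with no verdict returned: the key came off its hook and was seated on the plug, which loosened counter-clockwise by about 60° (worked out from the key's final angle, not seen directly); the key stands upright with the gripper clear, the beaker and bottle unmoved, and the screwdriver hidden in the last picture but never approached.

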